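# Clear the zip winder's plate and hold its tension arm wound to the stop

### The job

Some loose brass chips are lying on the base plate of the zip-chain winder. Pick up the scraper block and wipe all of them off the plate onto the counter with it (do not touch the chips with the gripper), then put the scraper down on the counter clear of the plate. Then take the sprung tension arm by the gripper fingers, swing it forward against its spring until it is fully wound to its stop, and finish while still holding it there; leave the other things on the counter and the plate where they are.

Things in the scene. Friction and masses are not known exactly. Their poses are not given: they have to be found in the camera images.
- winder: Zip-chain winder, fixed to the counter: flat dark steel base plate, 240 mm (its x) by 340 mm (its y), top at z = 10 mm, no rim. Origin: centre of its underside; at yaw 0 x points away from the robot, y to the robot's left. Its back strip (x over 25 mm) carries the stop lug (34, 19 mm), the pivot body (75, 0; radius 23 mm; hanger behind it), all up to z = 68 mm, and a reel (see reel_top).
- tension_arm (a joint): Sprung two-plate cage arm on the pivot's upright axis, z = 39 to 56 mm, 16 mm wide, roller (28 mm) at the end. 0 = rest, arm pointing 100 deg clockwise (from above) of the winder's x; grows clockwise as it is wound, to the stop at 1.5 rad, pointing 186 deg clockwise (towards the robot). Spring back-torque 0.24 N m at rest to 0.84 N m at the stop (2 to 7 N at the post); let go, it flies back to 0.
- reel_top (a point): Top of the spindle of the fixed reel of zip chain on the plate's back strip: reel radius 36 mm, 46 mm high; this point is 58 mm above the counter.
- finger_post (a point): The point to take the arm by: on the axis of the upright steel finger post at the arm's free end, 120 mm from the pivot axis. The post is 14 mm in diameter and stands from z = 56 to 102 mm above the counter; this point is at z = 79 mm.
- pivot_axis (a point): Point on the upright pivot axis of the tension arm, z = 38 mm above the counter.
- scraper: The scraper block, standing loose on the counter: an aluminium foot 36 mm (its x) by 120 mm (its y) by 22 mm high, with a wooden grip 24 mm (x) by 64 mm (y) on top of it up to z = 72 mm. Origin: centre of the foot's underside. 0.2 to 0.4 kg. Grip it from above across its x, 50 mm or so above the underside.
- chip0: A loose flat brass chip, cross-shaped, 24 by 23 mm, 6 mm thick, 18 g, lying on the left and front part of the winder's plate. Origin: centre of its underside.
- chip1: A loose flat brass chip, cross-shaped, 24 by 23 mm, 6 mm thick, 18 g, lying on the left and front part of the winder's plate. Origin: centre of its underside.
- chip2: A loose flat brass chip, cross-shaped, 24 by 23 mm, 6 mm thick, 18 g, lying on the left and front part of the winder's plate. Origin: centre of its underside.
- chip3: A loose flat brass chip, cross-shaped, 24 by 23 mm, 6 mm thick, 18 g, lying on the left and front part of the winder's plate. Origin: centre of its underside.
- bobbin: Bystander: wooden bobbin, radius 14 mm, 34 mm high, standing loose on the plate's back strip between pivot and reel. Origin: centre of its underside.
- cone: Bystander: blue cone of thread, foot radius 34 mm, 116 mm high, loose. Origin: centre of its underside.
- tape_roll: Bystander: roll of brown tape lying flat, outer radius 45 mm, 48 mm high, loose. Origin: centre of its underside.
- button_jar: Bystander: glass jar with steel cap, radius 32 mm, 85 mm high, loose. Origin: centre of its underside.
- zip_box: Bystander: flat blue cardboard box 60 by 100 by 45 mm, loose. Origin: centre of its underside.
- water: Bystander: water bottle, radius 31 mm, 190 mm high, loose. Origin: centre of its underside.

How it is judged:
On the way, in this order (a step that is already met when the one before it is completed fails the run):
1. all four chips are wiped off the plate onto the counter while the arm is still at rest ((x of chip0 in the frame of winder above 0.12 m or x of chip0 in the frame of winder below -0.12 m or y of chip0 in the frame of winder above 0.17 m or y of chip0 in the frame of winder below -0.17 m) and height (world z) of chip0 between -0.02 and 0.02 m and (x of chip1 in the frame of winder above 0.12 m or x of chip1 in the frame of winder below -0.12 m or y of chip1 in the frame of winder above 0.17 m or y of chip1 in the frame of winder below -0.17 m) and height (world z) of chip1 between -0.02 and 0.02 m and (x of chip2 in the frame of winder above 0.12 m or x of chip2 in the frame of winder below -0.12 m or y of chip2 in the frame of winder above 0.17 m or y of chip2 in the frame of winder below -0.17 m) and height (world z) of chip2 between -0.02 and 0.02 m and (x of chip3 in the frame of winder above 0.12 m or x of chip3 in the frame of winder below -0.12 m or y of chip3 in the frame of winder above 0.17 m or y of chip3 in the frame of winder below -0.17 m) and height (world z) of chip3 between -0.02 and 0.02 m and value of joint tension_arm below 0.3 rad), for 0.2 s.
2. the scraper is put down on the counter clear of the plate and let go, the arm still at rest ((x of scraper in the frame of winder above 0.135 m or x of scraper in the frame of winder below -0.135 m or y of scraper in the frame of winder above 0.185 m or y of scraper in the frame of winder below -0.185 m) and height (world z) of scraper between -0.02 and 0.03 m and linear speed of scraper below 0.03 m/s and contact force between scraper and the fingers below 0.2 N and value of joint tension_arm below 0.3 rad), for 0.2 s.
At the end, for the whole second after the job is handed in: The tension arm is held still at its stop (joint over 1.42 rad) by the fingers themselves (over 2 N; scraper and chips not touching it); all chips' centres are beyond the plate's edges, on the counter; the scraper is on the counter, let go, at rest, its centre 15 mm or more beyond the plate (value of joint tension_arm above 1.42 rad and velocity of joint tension_arm between -0.1 and 0.1 rad/s and contact force between the fingers and tension_arm above 2 N and contact force between each of scraper, chip0, chip1, chip2, chip3 and tension_arm below 0.3 N and (x of chip0 in the frame of winder above 0.12 m or x of chip0 in the frame of winder below -0.12 m or y of chip0 in the frame of winder above 0.17 m or y of chip0 in the frame of winder below -0.17 m) and height (world z) of chip0 between -0.02 and 0.02 m and (x of chip1 in the frame of winder above 0.12 m or x of chip1 in the frame of winder below -0.12 m or y of chip1 in the frame of winder above 0.17 m or y of chip1 in the frame of winder below -0.17 m) and height (world z) of chip1 between -0.02 and 0.02 m and (x of chip2 in the frame of winder above 0.12 m or x of chip2 in the frame of winder below -0.12 m or y of chip2 in the frame of winder above 0.17 m or y of chip2 in the frame of winder below -0.17 m) and height (world z) of chip2 between -0.02 and 0.02 m and (x of chip3 in the frame of winder above 0.12 m or x of chip3 in the frame of winder below -0.12 m or y of chip3 in the frame of winder above 0.17 m or y of chip3 in the frame of winder below -0.17 m) and height (world z) of chip3 between -0.02 and 0.02 m and (x of scraper in the frame of winder above 0.135 m or x of scraper in the frame of winder below -0.135 m or y of scraper in the frame of winder above 0.185 m or y of scraper in the frame of winder below -0.185 m) and height (world z) of scraper between -0.02 and 0.03 m and linear speed of scraper below 0.03 m/s and contact force between scraper and the fingers below 0.2 N); the arm keeps its last pose, push and grip.
It fails at once if a chip is touched with the gripper or arm (contact force between any of chip0, chip1, chip2, chip3 and the fingers above 0.5 N or contact force between any of chip0, chip1, chip2, chip3 and the arm above 0.5 N).
It fails at once if a bystander is moved more than 40 mm or tipped over (distance of any of bobbin, cone, tape_roll, button_jar, zip_box, water from where it was at the start of the episode above 0.04 m or angle between any of bobbin, cone, tape_roll, button_jar, zip_box, water's own z axis and vertical above 0.5 rad).
It also fails if it takes over 72 s, if anything falls off the work surface, if the arm or the gripper's body presses on something with over 40 N, if the wrist force passes 120 N, or if a joint passes its speed limit or range.

### The arm

A 6-joint arm with a two-finger parallel gripper is mounted at the origin on the work surface. World frame = base frame: x ahead of the robot, y to its left, z up, the work surface at z = 0. Lengths are in m, angles in rad, forces in N, time in s.
With the tool pointing down it reaches from about 0.425 to 0.95 m from the base axis. Payload 3.5 kg.
Tool frame: the origin (TCP) lies midway between the tips of the shut fingers; the grasp point (between the pads) lies 19 mm behind it; z points along the fingers, y is the line along which they close (so a half turn about z gives the same grasp; the last joint's range is limited). The gripper opens to 85 mm and grips with 20 to 120 N. Pads are 22 mm wide; open, the fingers measure 114 mm over their backs; the gripper's body (76 mm by 85 mm) begins 54 mm behind the grasp point. The pads swing forward as they close: fully open they stand 13 mm farther back than shut.
Start: joints at [-0.15, 0.286, 1.577, -0, 1.279, -0.15], TCP at [0.675, 0, 0.231] pointing down, gripper open.
Joint ranges: [-2.77, 2.77], [-0.9, 2.22], [0.21, 2.48], [-1.53, 4.67], [0.24, 2.81], [-2.84, 2.84]. Speed limits (rad/s): [2.79, 2.79, 3.14, 3.14, 3.14, 3.14].

### API

Orientations are given as a unit quaternion [x, y, z, w].
In Python, from plant import ctrl gives the robot as it stands. The module is installed in compiled form; this text tells all that it offers.
- The arm moves only by the shell command python3 -m inch 'ROWS' [FORCE]. ROWS is JSON, a list of rows, each a list of 5 numbers: the closure, from 0 (fully open) to 1 (shut), then the shift along the tool's x, y, z in m, then the turn about the tool's z in degrees. A call has 1 to 5 rows; each row is the pose to reach, as a shift and turn from the pose commanded when the call began, along the tool's axes at that moment; what a row does not reach only later rows make up. A row lasts 1/12 s, in which the tool goes at most 41.7 mm and 7.16 degrees, less where a joint would pass 70% of its speed; a pose out of reach is approached as far as the arm can. A call with a gripper value outside its range is refused whole. The fingers move at their own pace and stop on an object; FORCE is the grip in N (left out, the last holds). Time passes only in rows, so rows that repeat a pose let the fingers close. It gives the time, the measured TCP pose, the force, the opening and the grip force at its end, in the units of the state.
- ctrl.get_state(): the state, without advancing time (a new reading comes with each control period).
- ctrl.read_camera(name): name is "scene" or "side" or "wrist"; returns a dict with "pixels" (400x640x3 uint8, red, green, blue), "depth" (400x640 float32, m along the optical axis (not along the pixel's ray), 0 where there is no reading), "fx", "fy", "cx", "cy" (pixels), "xyz" and "rotation" of the camera in the world; the wrist camera has in their place "mount" (4x4, takes a point from camera to tool coordinates, whose origin is the TCP and whose axes are the flange's). Camera axes: x right, y down, z forward; pixel columns grow to the right and rows downward; lengths in m; the calibration is good to about 2 mm. The wrist camera is an equidistant fisheye: a pixel r from the principal point sees the ray r / f radians off the axis. A picture is of the moment at which its call begins: read the wrist's pose just before it.
- ctrl.sign_off(): hands the job in; it is judged then, once.
Trained networks look in a picture, given as the dict that the camera call returned (one of the last four; its "shot" number tells which), for a name from the list of things; names that differ only in an ending like _2 or _b are one class to them, and where a whole thing is asked for, a point or a joint stands for the part that bears it (a point fixed in the world has none). Each returns a list of dicts, best first, with "score" (0 to 1); they miss things now and then, are a little off and sometimes report something else, mostly with a low value. They report only what shows in the picture. A call takes as long as a camera call.
- ctrl.spot_in(query, picture): "at" ([column, row] in pixels, amid what is visible of it).
- ctrl.tip_of(query, picture): "at" ([column, row] in pixels: a listed point, or the origin of a listed thing).
The state is a dict: "time": time; "qpos": joint angles; "dq": joint speeds; "joint_efforts": joint torques, N m; "eef_pos": TCP position; "tcp_rot": TCP orientation; "contact_force": force on the tool from outside, world axes, zero at the start; "wrist_torque": the same for the moment, N m; "opening": opening from 0.0 (shut) to 1.0 (fully open); "finger_force": force on a finger pad.
Only numpy, scipy, OpenCV 4.12 (cv2) and the standard library are available. Lean on these libraries where they do the work, as an engineer would, in place of code of your own. Each camera call takes 0.05 s, during which the arm holds its last target. There are 200 camera calls.

## Working session

There is one attempt and no reset: what is moved stays moved. The work goes in short steps, Python scripts to look and compute and a shell command to move; the robot and the scene stay as the last step left them, time stands still between calls to the robot, and variables do not carry over. Pictures are saved under pics/ and viewed, at most 10 in all, crops included, and the job is handed in when it is done.

```bash
mkdir -p pics
cat > h.py <<'E'
import numpy as np, cv2
from plant import ctrl
from scipy.spatial.transform import Rotation as R
def cloud(p):
    d=p["depth"]; v,u=np.mgrid[:400,:640]
    c=np.stack([(u-p["cx"])/p["fx"]*d,(v-p["cy"])/p["fy"]*d,d],-1)
    return c@np.array(p["rotation"]).T+np.array(p["xyz"])
def onplane(p,at,z):
    r=np.array(p["rotation"])@np.array([(at[0]-p["cx"])/p["fx"],(at[1]-p["cy"])/p["fy"],1])
    o=np.array(p["xyz"]); return o+r*(z-o[2])/r[2]
def save(p,n): cv2.imwrite("pics/"+n+".png",p["pixels"][:,:,::-1])
E
python3 - <<'E'
from h import *
zs=dict(winder=0,reel_top=.058,finger_post=.079,pivot_axis=.038,scraper=0,chip0=.01,bobbin=.01,cone=0,tape_roll=0,button_jar=0,zip_box=0,water=0)
for c in ("scene","side"):
    p=ctrl.read_camera(c); save(p,c+"0"); print(c,np.round(p["xyz"],2))
    for n,z in zs.items():
        for r in ctrl.tip_of(n,p)[:4 if n=="chip0" else 1]:
            print(n,round(r["score"],2),np.round(r["at"]),np.round(onplane(p,r["at"],z),3))
E
```

```text
scene [1.13 0.62 1.11]Traceback (most recent call last):
  File "<stdin>", line 7, in <module>
  File "h.py", line 9, in onplane
    r=np.array(p["rotation"])@np.array([(at[0]-p["cx"])/p["fx"],(at[1]-p["cy"])/p["fy"],1])
      ~~~~~~~~~~~~~~~~~~~~~~~^~~~~~~~~~~~~~~~~~~~~~~~~~~~~~~~~~~~~~~~~~~~~~~~~~~~~~~~~~~~~~
ValueError: matmul: Input operand 1 has a mismatch in its core dimension 0, with gufunc signature (n?,k),(k,m?)->(n?,m?) (size 3 is different from 4)
```

```bash
sed -i 's/np.array(p\["rotation"\])/R.from_quat(p["rotation"]).as_matrix()/' h.py
python3 - <<'E'
from h import *
zs=dict(winder=0,reel_top=.058,finger_post=.079,pivot_axis=.038,scraper=0,chip0=.01,bobbin=.01,cone=0,tape_roll=0,button_jar=0,zip_box=0,water=0)
for c in ("scene","side"):
    p=ctrl.read_camera(c); save(p,c+"0"); print(c,np.round(p["xyz"],2))
    np.savez(c,**{k:np.array(v) for k,v in p.items()})
    for n,z in zs.items():
        for r in ctrl.tip_of(n,p)[:5 if n=="chip0" else 1]:
            print(n,round(r["score"],2),np.round(r["at"]),np.round(onplane(p,r["at"],z),3))
E
```

```text
scene [1.13 0.62 1.11]
winder 0.9 [317. 210.] [0.561 0.017 0.   ]
reel_top 0.95 [327. 236.] [0.631 0.135 0.058]
finger_post 0.63 [277. 182.] [ 0.617 -0.096  0.079]
pivot_axis 0.96 [303. 215.] [0.623 0.025 0.038]
scraper 0.43 [268. 128.] [ 0.435 -0.368  0.   ]
chip0 0.62 [334. 202.] [0.507 0.035 0.01 ]
chip0 0.57 [359. 220.] [0.5   0.135 0.01 ]
chip0 0.45 [327. 209.] [0.541 0.043 0.01 ]
chip0 0.36 [344. 224.] [0.542 0.117 0.01 ]
bobbin 0.53 [312. 234.] [0.638 0.077 0.01 ]
cone 0.95 [423. 252.] [0.443 0.334 0.   ]
tape_roll 0.66 [378. 305.] [0.657 0.356 0.   ]
button_jar 0.82 [220. 158.] [ 0.648 -0.363  0.   ]
zip_box 0.92 [433. 322.] [0.59  0.483 0.   ]
water 0.7 [218. 131.] [ 0.578 -0.473  0.   ]
side [ 0.51 -0.93  0.98]
winder 0.68 [312. 213.] [0.555 0.022 0.   ]
reel_top 0.81 [327. 177.] [0.622 0.14  0.058]
finger_post 0.66 [333. 196.] [0.631 0.018 0.079]
pivot_axis 0.7 [336. 197.] [0.643 0.051 0.038]
scraper 0.6 [288. 317.] [ 0.459 -0.372  0.   ]
chip0 0.6 [294. 208.] [0.495 0.044 0.01 ]
chip0 0.58 [314. 210.] [0.565 0.024 0.01 ]
chip0 0.52 [308. 192.] [0.549 0.12  0.01 ]
chip0 0.45 [296. 195.] [0.504 0.11  0.01 ]
chip0 0.27 [314. 213.] [0.563 0.013 0.01 ]
bobbin 0.58 [333. 196.] [0.639 0.091 0.01 ]
cone 0.6 [337. 348.] [ 0.582 -0.475  0.   ]
tape_roll 0.79 [326. 150.] [ 0.643  0.381 -0.   ]
button_jar 0.63 [354. 308.] [ 0.643 -0.363  0.   ]
zip_box 0.77 [313. 135.] [0.598 0.5   0.   ]
```

View pics/scene0.png

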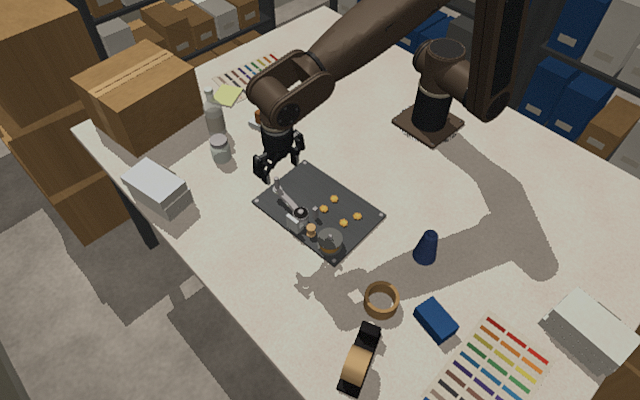

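View pics/side0.png

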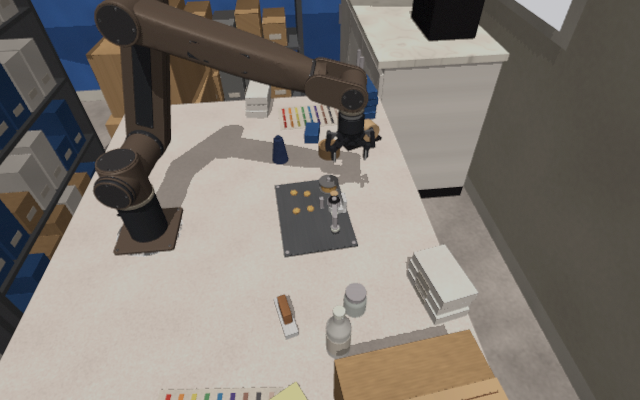

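Run:
```python
from h import *
for c in ("scene","side"):
    p=dict(np.load(c+".npz")); X=cloud(p); z=X[...,2]; hsv=cv2.cvtColor(p["pixels"],cv2.COLOR_RGB2HSV)
    roi=(abs(X[...,0]-.57)<.22)&(abs(X[...,1]-.02)<.25)
    # plate: dark, low, plane
    m=roi&(z<.02)&(hsv[...,2]<90)&(z>.004)
    n,l,s,ce=cv2.connectedComponentsWithStats(m.astype(np.uint8)); k=1+s[1:,4].argmax()
    P=X[l==k][:,:2].astype(np.float32); print(c,"plate",cv2.minAreaRect(P), np.median(z[l==k]), cv2.boxPoints(cv2.minAreaRect(P)).round(3).tolist())
    m=roi&(hsv[...,1]>110)&(hsv[...,2]>110)&(z<.03)
    n,l,s,ce=cv2.connectedComponentsWithStats(m.astype(np.uint8))
    for k in range(1,n):
        if s[k,4]>8: print("chip",ce[k].round(),onplane(p,ce[k],.016).round(3),np.median(z[l==k]).round(3),s[k,4])
    roi=(abs(X[...,0]-.45)<.12)&(abs(X[...,1]+.37)<.12)
    for a,b in((.012,.03),(.06,.085)):
        m=roi&(z>a)&(z<b); P=X[m][:,:2].astype(np.float32)
        if len(P)>5: print("scraper",a,len(P),cv2.minAreaRect(P),P.mean(0))
    roi=(abs(X[...,0]-.62)<.1)&(X[...,1]<.0)&(X[...,1]>-.18)&(z>.085)&(z<.115)
    print("post",roi.sum(),X[roi].mean(0),X[roi].std(0))
p=dict(np.load("side.npz"));cv2.imwrite("pics/s1.png",cv2.resize(p["pixels"][160:350,250:400,::-1],None,fx=4,fy=3.15*1,interpolation=2))
```

```text
scene plate ((0.5583176016807556, 0.018789023160934448), (0.2421409785747528, 0.3418395519256592), 4.652709007263184) 0.008895367900719098 [[0.42399999499320984, 0.17900000512599945], [0.4519999921321869, -0.16099999845027924], [0.6930000185966492, -0.1420000046491623], [0.6650000214576721, 0.19900000095367432]]
chip [334. 198.] [0.5   0.028 0.016] 0.014 45
chip [323. 208.] [0.55  0.034 0.016] 0.014 48
chip [357. 216.] [0.496 0.123 0.016] 0.014 52
chip [343. 222.] [0.543 0.113 0.016] 0.014 55
chip [311. 235.] [0.643 0.081 0.016] 0.016 12
scraper 0.012 83 ((0.5016031265258789, -0.4324600100517273), (0.05805785208940506, 0.12649890780448914), 54.833797454833984) [ 0.47788355 -0.4086019 ]
scraper 0.06 47 ((0.5076892971992493, -0.4217749238014221), (0.029466236010193825, 0.12924863398075104), 56.812721252441406) [ 0.49559438 -0.40916222]
post 28 [ 0.62198744 -0.09343002  0.09609539] [0.00386486 0.00372793 0.005078  ]
side plate ((0.5585644245147705, 0.013514682650566101), (0.23408539593219757, 0.34337273240089417), 4.616069793701172) 0.009055311081088813 [[0.42800000309944153, 0.17499999701976776], [0.4560000002384186, -0.16699999570846558], [0.6890000104904175, -0.14800000190734863], [0.6610000133514404, 0.1940000057220459]]
chip [328. 190.] [0.624 0.119 0.016] 0.022 35
chip [294. 192.] [0.496 0.118 0.016] 0.014 26
chip [306. 193.] [0.543 0.108 0.016] 0.015 28
chip [310. 208.] [0.55  0.029 0.016] 0.015 32
chip [296. 210.] [0.5   0.024 0.016] 0.015 32
scraper 0.012 289 ((0.47345519065856934, -0.412994384765625), (0.06677864491939545, 0.215817391872406), 30.69290542602539) [ 0.4556778  -0.40092367]
scraper 0.06 218 ((0.4852660894393921, -0.4246317446231842), (0.04073973745107651, 0.18474531173706055), 35.738338470458984) [ 0.45511922 -0.38296694]
post 23 [ 0.61986085 -0.10101413  0.09650786] [0.00333759 0.00423107 0.00421747]
```

View pics/s1.png

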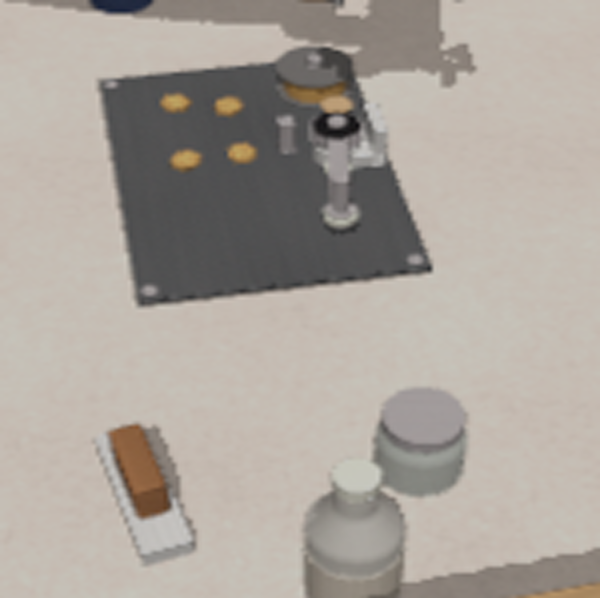

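Run:
```python
from h import *
p=dict(np.load("side.npz")); X=cloud(p); z=X[...,2]; hsv=cv2.cvtColor(p["pixels"],cv2.COLOR_RGB2HSV)
roi=(abs(X[...,0]-.45)<.1)&(abs(X[...,1]+.37)<.1)
br=roi&(hsv[...,1]>110)&(hsv[...,0]<25)
for m in (br&(z>.066)&(z<.08),br, roi&(z>.014)&(z<.03)&(X[...,0]<.52)&~br, roi&(z>.014)&(z<.1)&(X[...,0]<.52)):
    m=cv2.morphologyEx(m.astype(np.uint8),cv2.MORPH_CLOSE,np.ones((3,3)));
    n,l,s,ce=cv2.connectedComponentsWithStats(m); k=1+s[1:,4].argmax()
    P=X[l==k][:,:2].astype(np.float32); print(s[k],cv2.minAreaRect(P),P.mean(0), np.median(z[l==k]))
s=ctrl.get_state(); print(s["eef_pos"],R.from_quat(s["tcp_rot"]).as_matrix().round(3).tolist(),s["opening"],s["time"])
```

```text
[278 295  13  23 182] ((0.45065760612487793, -0.3761327564716339), (0.023030661046504974, 0.0620066337287426), 14.388006210327148) [ 0.45108247 -0.3783568 ] 0.07051155309494406
[278 295  14  29 237] ((0.45085272192955017, -0.3768933117389679), (0.023030661046504974, 0.06357695907354355), 14.388006210327148) [ 0.45277897 -0.3845966 ] 0.06980956940516336
[273 298  25  39 268] ((0.4870374798774719, -0.6212308406829834), (0.04684150591492653, 0.6180585622787476), 8.592880249023438) [ 0.4531654 -0.403977 ] 0.021103906479259527
[273 295  25  42 555] ((0.486894816160202, -0.6202868223190308), (0.04684150591492653, 0.6199679374694824), 8.592880249023438) [ 0.45244154 -0.39276347] 0.031466824817189765
[6.74994721e-01 3.67535909e-06 2.31328110e-01] [[0.0, 1.0, -0.0], [1.0, -0.0, -0.0], [-0.0, -0.0, -1.0]] 1.0009283418986323 1.4
```

```bash
cat >> h.py <<'E'
def go(x,y,z,psi):
    "shift+turn in tool axes to world target; psi = world angle of tool y (deg)"
    s=ctrl.get_state(); M=R.from_quat(s["tcp_rot"]).as_matrix(); d=np.array([x,y,z])-s["eef_pos"]
    p0=np.degrees(np.arctan2(M[1,1],M[0,1])); t=(p0-psi+180)%360-180
    print("t",round(s["time"],2),"at",np.round(s["eef_pos"],4),"psi",round(p0,1),"SHIFT",np.round(d@M,4),"TURN",round(t,1),"F",np.round(s["contact_force"],1),"open",round(s["opening"],3),"grip",s["finger_force"])
W0=np.array([.5585,.016]); YAW=4.65
def w(x,y):
    a=np.radians(YAW); return W0+np.array([[np.cos(a),-np.sin(a)],[np.sin(a),np.cos(a)]])@[x,y]
E
python3 -m inch '[[0,-0.035,-0.021,0.003,-3],[0,-0.07,-0.042,0.006,-6],[0,-0.105,-0.063,0.009,-9],[0,-0.14,-0.084,0.012,-12],[0,-0.175,-0.105,0.015,-14.4]]'
python3 -c "
from h import *
go(.451,-.376,.16,14.4)"
```

```text
time: 1.82
eef_pos: [0.5689, -0.1762, 0.2164]
tcp_rot: [0.612, 0.791, 0.0, 0.0]
contact_force: [1.1, -1.0, -0.1]
opening: 1.0
finger_force: 0.0
t 1.82 at [ 0.5689 -0.1762  0.2164] psi 14.6 SHIFT [-0.1637 -0.1644  0.0564] TURN 0.2 F [ 1.1 -1.  -0.1] open 1.0 grip 0.0
```

```bash
python3 -m inch '[[0,-0.023,-0.023,0.008,0],[0,-0.047,-0.047,0.016,0],[0,-0.07,-0.07,0.024,0],[0,-0.094,-0.094,0.032,0],[0,-0.117,-0.117,0.04,0]]'
python3 -m inch '[[0,-0.023,-0.023,0.008,0],[0,-0.047,-0.047,0.016,0],[0,-0.047,-0.047,0.016,0],[0,-0.047,-0.047,0.016,0]]'
cat > wc.py <<'E'
from h import *
def look(name,save_=True):
    s=ctrl.get_state(); p=ctrl.read_camera("wrist")
    if save_: save(p,name)
    M=R.from_quat(s["tcp_rot"]).as_matrix(); mt=np.array(p["mount"])
    def plane(at,z):
        u=np.array([at[0]-p["cx"],at[1]-p["cy"]]); r=np.hypot(*u)+1e-9; th=r/p["fx"]
        c=np.array([*(u/r*np.sin(th)),np.cos(th)])
        o=M@mt[:3,3]+s["eef_pos"]; d=M@mt[:3,:3]@c; return o+d*(z-o[2])/d[2]
    return p,plane
E
python3 - <<'E'
from wc import *
p,pl=look("w1")
hsv=cv2.cvtColor(p["pixels"],cv2.COLOR_RGB2HSV)
for n,z in (("scraper",0),("jar",0)):
  for r in ctrl.tip_of("scraper" if n=="scraper" else "button_jar",p)[:1]: print(n,r["score"],r["at"],pl(r["at"],z).round(3))
go(.451,-.376,.033,14.4)
E
```

```text
time: 2.23
eef_pos: [0.4847, -0.3188, 0.1763]
tcp_rot: [0.613, 0.79, -0.0, 0.0]
contact_force: [0.7, 0.5, -0.8]
opening: 0.999
finger_force: 0.0
time: 2.57
eef_pos: [0.4508, -0.3757, 0.1597]
tcp_rot: [0.614, 0.789, 0.0, -0.001]
contact_force: [1.3, 0.0, -0.6]
opening: 0.999
finger_force: 0.0
scraper 0.63 [323.4, 176.7] [ 0.452 -0.375  0.   ]
jar 0.94 [485.2, 208.6] [ 0.642 -0.364  0.   ]
t 2.72 at [ 0.4526 -0.374   0.1608] psi 14.4 SHIFT [-0.0015 -0.0021  0.1278] TURN 0.0 F [ 1.2 -0.5 -0.1] open 1.001 grip 0.0
```

View pics/w1.png

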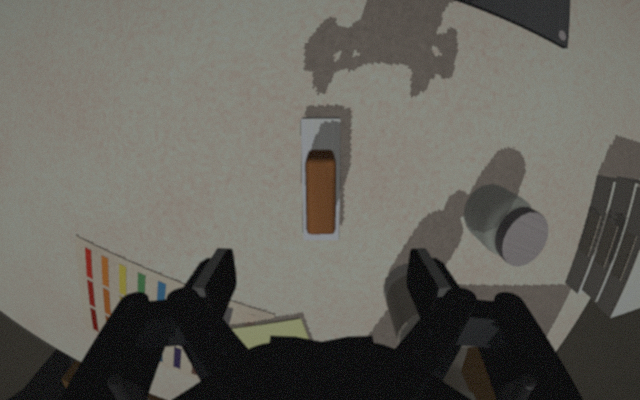

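```bash
python3 -m inch '[[0,-0.001,-0.001,0.035,0],[0,-0.001,-0.001,0.07,0],[0,-0.001,-0.001,0.1,0],[0,-0.001,-0.001,0.127,0],[0,-0.001,-0.001,0.127,0]]' 70
python3 -m inch '[[0.7,0,0,0,0],[0.85,0,0,0,0],[1,0,0,0,0],[1,0,0,0,0],[1,0,0,0,0]]' 70
python3 -m inch '[[1,0,0,0,0],[1,0,0,0,0],[1,0,0,0,0]]' 70
python3 -c "
from h import *
go(.451,-.376,.16,14.4)"
```

```text
time: 3.13
eef_pos: [0.449, -0.371, 0.0275]
tcp_rot: [0.612, 0.791, 0.001, -0.006]
contact_force: [-0.9, 0.9, -0.1]
opening: 1.0
finger_force: 0.0
time: 3.55
eef_pos: [0.4521, -0.3768, 0.0354]
tcp_rot: [0.613, 0.79, -0.0, 0.002]
contact_force: [-2.9, -0.0, 1.6]
opening: 0.301
finger_force: 1.5
time: 3.8
eef_pos: [0.452, -0.3768, 0.0353]
tcp_rot: [0.613, 0.79, -0.0, 0.001]
contact_force: [-2.0, 1.3, 6.3]
opening: 0.272
finger_force: 69.0
t 3.8 at [ 0.452  -0.3768  0.0353] psi 14.4 SHIFT [ 0.0007 -0.0006 -0.1247] TURN -0.0 F [-2.   1.3  6.3] open 0.272 grip 69.00111794471741
```

```bash
python3 -m inch '[[1,0,0,-0.02,0],[1,0,0,-0.05,0],[1,0,0,-0.08,0],[1,0,0,-0.11,0],[1,0,0,-0.125,0]]'
python3 -m inch '[[1,0.02,0.01,0,-6.5],[1,0.045,0.021,0,-13],[1,0.07,0.033,0,-19.5],[1,0.098,0.046,0,-26],[1,0.125,0.059,0,-32.5]]'
python3 -c "
from h import *
print(w(-.042,-.035))
go(*w(-.042,-.035),.16,94.65)"
```

```text
time: 4.22
eef_pos: [0.4521, -0.3769, 0.1621]
tcp_rot: [0.613, 0.79, -0.0, 0.002]
contact_force: [0.2, -1.3, -1.9]
opening: 0.27
finger_force: 69.1
time: 4.63
eef_pos: [0.4765, -0.2384, 0.1574]
tcp_rot: [0.365, 0.931, 0.0, -0.001]
contact_force: [0.6, 0.6, -2.3]
opening: 0.274
finger_force: 69.0
[ 0.51947565 -0.02228969]
t 4.63 at [ 0.4765 -0.2384  0.1574] psi 47.2 SHIFT [ 0.1155  0.1877 -0.0024] TURN -47.5 F [ 0.6  0.6 -2.3] open 0.274 grip 69.03960943222046
```

```bash
python3 -m inch '[[1,0.018,0.029,0,-6.8],[1,0.036,0.058,0,-13.6],[1,0.054,0.087,0,-20.4],[1,0.072,0.116,0,-27.2],[1,0.08,0.132,0,-34]]'
python3 -c "
from h import *
go(*w(-.042,-.035),.12,94.65)"
```

```text
time: 5.05
eef_pos: [0.5081, -0.0855, 0.1574]
tcp_rot: [0.076, 0.997, 0.001, -0.001]
contact_force: [0.1, -0.4, -2.9]
opening: 0.272
finger_force: 69.2
t 5.05 at [ 0.5081 -0.0855  0.1574] psi 81.3 SHIFT [-0.0018  0.0641  0.0375] TURN -13.3 F [ 0.1 -0.4 -2.9] open 0.272 grip 69.18563961982727
```

```bash
python3 -m inch '[[1,-0.001,0.02,0.01,-6.6],[1,-0.002,0.045,0.025,-13.3],[1,-0.002,0.064,0.037,-13.3],[1,-0.002,0.064,0.037,-13.3],[1,-0.002,0.064,0.037,-13.3]]'
python3 - <<'E'
from wc import *
p,pl=look("w2")
for n,z in (("chip0",.01),("finger_post",.079),("pivot_axis",.038),("winder",0),("scraper",.085)):
  for r in ctrl.tip_of(n,p)[:4 if n=="chip0" else 1]: print(n,round(r["score"],2),np.round(r["at"]),pl(r["at"],z).round(3))
p=ctrl.read_camera("side"); X=cloud(p)
cv2.imwrite("pics/s2.png",cv2.resize(p["pixels"][150:300,240:400,::-1],None,fx=4,fy=4,interpolation=2))
go(*w(-.042,-.035),.047,94.65)
E
```

```text
time: 5.47
eef_pos: [0.5198, -0.0251, 0.1197]
tcp_rot: [-0.038, 0.999, 0.0, -0.002]
contact_force: [0.9, 0.3, -1.9]
opening: 0.268
finger_force: 69.2
chip0 0.7 [458. 227.] [0.544 0.107 0.01 ]
chip0 0.64 [479. 177.] [0.494 0.119 0.01 ]
chip0 0.61 [382. 174.] [0.499 0.025 0.01 ]
pivot_axis 0.75 [359. 319.] [0.631 0.019 0.038]
winder 0.56 [362. 232.] [0.558 0.016 0.   ]
scraper 0.72 [322. 222.] [ 0.516 -0.026  0.085]
t 5.82 at [ 0.5215 -0.027   0.122 ] psi 94.1 SHIFT [0.0018 0.0049 0.075 ] TURN -0.5 F [ 1.   0.1 -3.6] open 0.275 grip 69.22962427139282
```

View pics/w2.png

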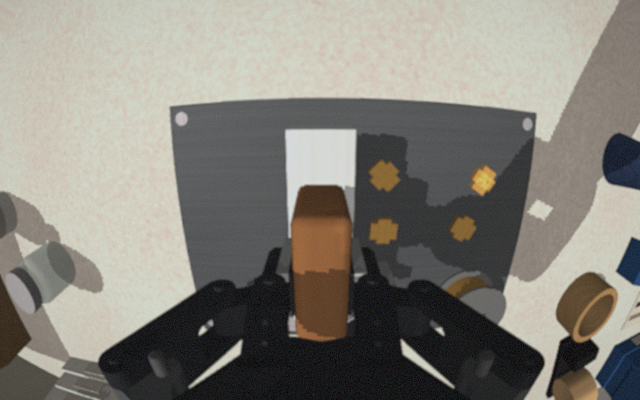

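```bash
python3 -m inch '[[1,0.002,0.002,0.03,-0.5],[1,0.002,0.002,0.055,-0.5],[1,0.002,0.002,0.066,-0.5],[1,0.002,0.002,0.071,-0.5],[1,0.002,0.002,0.073,-0.5]]'
python3 -m inch '[[1,0,0,0,0]]'
python3 -c "
from h import *
go(*w(-.042,.2),.0465,94.65)"
```

```text
time: 6.23
eef_pos: [0.5187, -0.0245, 0.0478]
tcp_rot: [-0.041, 0.999, 0.0, -0.001]
contact_force: [-0.4, -0.5, -2.8]
opening: 0.272
finger_force: 69.2
time: 6.32
eef_pos: [0.5197, -0.0246, 0.0489]
tcp_rot: [-0.041, 0.999, -0.0, 0.0]
contact_force: [-0.2, -0.2, -2.7]
opening: 0.274
finger_force: 69.2
t 6.32 at [ 0.5197 -0.0246  0.0489] psi 94.7 SHIFT [-1.000e-04  2.374e-01  2.300e-03] TURN 0.0 F [-0.2 -0.2 -2.7] open 0.274 grip 69.19373631477356
```

```bash
python3 -m inch '[[1,0,0,0.002,0],[1,0,0.008,0.002,0],[1,0,0.02,0.002,0],[1,0,0.032,0.002,0],[1,0,0.044,0.002,0]]'
python3 -m inch '[[1,0,0.012,0,0],[1,0,0.024,0,0],[1,0,0.036,0,0],[1,0,0.048,0,0],[1,0,0.06,0,0]]'
python3 -c "
from h import *
go(*w(-.042,.2),.0465,94.65)"
```

```text
time: 6.73
eef_pos: [0.5154, 0.021, 0.0468]
tcp_rot: [-0.041, 0.999, 0.0, 0.0]
contact_force: [1.3, -0.6, -2.2]
opening: 0.272
finger_force: 69.4
time: 7.15
eef_pos: [0.5103, 0.0807, 0.0463]
tcp_rot: [-0.041, 0.999, -0.0, 0.0]
contact_force: [-0.3, -0.1, -2.0]
opening: 0.274
finger_force: 69.4
t 7.15 at [0.5103 0.0807 0.0463] psi 94.7 SHIFT [-0.001   0.1316 -0.0002] TURN 0.1 F [-0.3 -0.1 -2. ] open 0.274 grip 69.35242652893066
```

```bash
python3 -m inch '[[1,0,0.012,0,0],[1,0,0.024,0,0],[1,0,0.036,0,0],[1,0,0.048,0,0],[1,0,0.06,0,0]]'
python3 -m inch '[[1,0,0.012,0,0],[1,0,0.024,0,0],[1,0,0.036,0,0],[1,0,0.048,0,0],[1,0,0.06,0,0]]'
python3 -m inch '[[1,0,0.008,0,0],[1,0,0.012,0,0],[1,0,0.012,0,0]]'
python3 - <<'E'
from wc import *
p,pl=look("w3")
for r in ctrl.tip_of("chip0",p)[:4]: print(round(r["score"],2),np.round(r["at"]),pl(r["at"],0).round(3))
for n in ("scene","side"):
  p=ctrl.read_camera(n)
  for r in ctrl.tip_of("chip0",p)[:4]: print(n,round(r["score"],2),np.round(r["at"]),onplane(p,r["at"],0).round(3))
  if n=="scene": cv2.imwrite("pics/s3.png",cv2.resize(p["pixels"][130:330,200:460,::-1],None,fx=3,fy=3,interpolation=2))
go(*w(-.042,.2),.12,94.65)
E
```

```text
time: 7.57
eef_pos: [0.5054, 0.1403, 0.0463]
tcp_rot: [-0.041, 0.999, 0.0, -0.0]
contact_force: [0.5, -1.2, -1.9]
opening: 0.271
finger_force: 69.4
time: 7.98
eef_pos: [0.5005, 0.2002, 0.0463]
tcp_rot: [-0.041, 0.999, 0.0, -0.0]
contact_force: [-0.7, -0.6, -3.1]
opening: 0.271
finger_force: 69.3
time: 8.23
eef_pos: [0.4995, 0.2118, 0.0463]
tcp_rot: [-0.042, 0.999, 0.0, -0.0]
contact_force: [0.1, -0.2, -3.0]
opening: 0.274
finger_force: 69.4
0.89 [348. 199.] [0.484 0.227 0.   ]
scene 0.51 [384. 240.] [0.492 0.232 0.   ]
t 8.53 at [0.4998 0.2104 0.0463] psi 94.7 SHIFT [-0.0008  0.0015 -0.0737] TURN 0.0 F [ 0.1  0.2 -2.6] open 0.272 grip 69.35894250869751
```

View pics/s3.png

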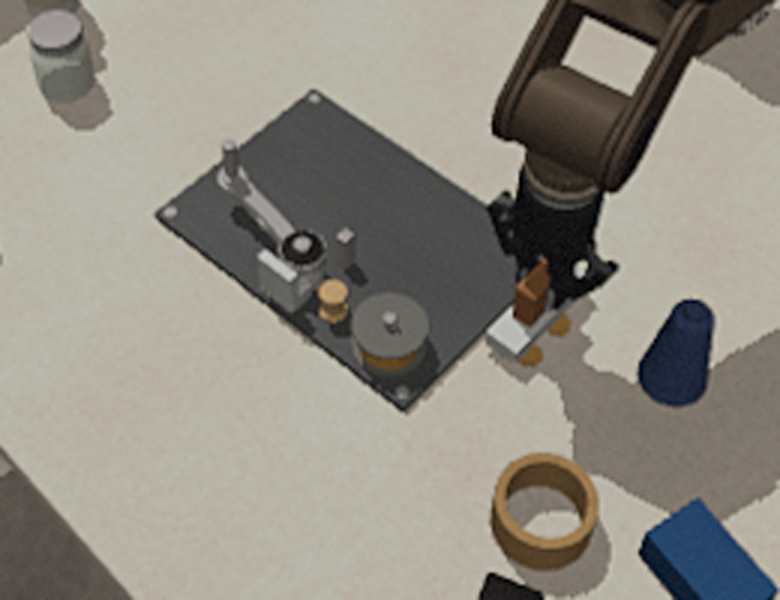

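View pics/w3.png

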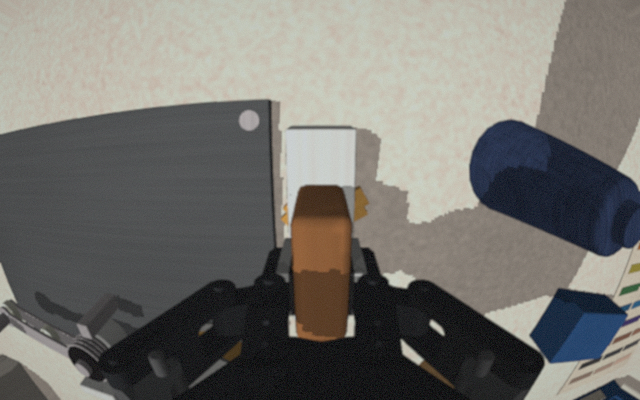

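```bash
python3 -m inch '[[1,0,0,-0.02,0],[1,0,0,-0.05,0],[1,0,0,-0.085,0],[1,0,0,-0.1,0],[1,0,0,-0.1,0]]'
python3 -m inch '[[1,0,-0.03,0,0],[1,0,-0.065,0,0],[1,0,-0.1,0,0],[1,0,-0.135,0,0],[1,0,-0.165,0,0]]'
python3 - <<'E'
from wc import *
p,pl=look("w4")
for r in ctrl.tip_of("chip0",p)[:4]: print(round(r["score"],2),np.round(r["at"]),pl(r["at"],0).round(3))
for n in ("scene",):
  p=ctrl.read_camera(n); X=cloud(p); hsv=cv2.cvtColor(p["pixels"],cv2.COLOR_RGB2HSV)
  m=(abs(X[...,0]-.53)<.1)&(abs(X[...,1]-.2)<.08)&(hsv[...,1]>110)&(hsv[...,2]>80)&(X[...,2]<.03)
  k,l,s,ce=cv2.connectedComponentsWithStats(m.astype(np.uint8))
  a=np.radians(YAW);Q=np.array([[np.cos(a),np.sin(a)],[-np.sin(a),np.cos(a)]])
  for i in range(1,k):
    if s[i,4]>5: q=onplane(p,ce[i],.006); print(ce[i].round(),q.round(3),"winder",(Q@(q[:2]-W0)).round(3),np.median(X[l==i][:,2]).round(3),X[l==i][:,2].max().round(3),s[i,4])
go(*w(-.05,-.27),.14,94.65)
E
```

```text
time: 8.95
eef_pos: [0.5031, 0.2113, 0.1518]
tcp_rot: [-0.041, 0.999, 0.001, 0.005]
contact_force: [1.0, 0.3, -2.2]
opening: 0.273
finger_force: 69.5
time: 9.37
eef_pos: [0.5119, 0.0444, 0.1444]
tcp_rot: [-0.041, 0.999, 0.0, -0.001]
contact_force: [0.1, -0.7, -2.8]
opening: 0.267
finger_force: 69.5
0.71 [462. 211.] [0.53  0.197 0.   ]
0.66 [488. 209.] [0.526 0.229 0.   ]
0.66 [472. 180.] [0.496 0.2   0.   ]
[376. 233.] [0.496 0.201 0.006] winder [-0.047  0.19 ] 0.005 0.011 42
[386. 238.] [0.486 0.231 0.006] winder [-0.055  0.22 ] 0.005 0.013 42
[368. 241.] [0.53  0.203 0.006] winder [-0.013  0.189] 0.005 0.011 47
[376. 248.] [0.533 0.234 0.006] winder [-0.007  0.219] 0.005 0.01 51
t 9.52 at [0.5123 0.0445 0.1446] psi 94.4 SHIFT [ 0.0052 -0.3022  0.0044] TURN -0.2 F [-0.8  0.5 -2.4] open 0.271 grip 70.04867792129517
```

View pics/w4.png

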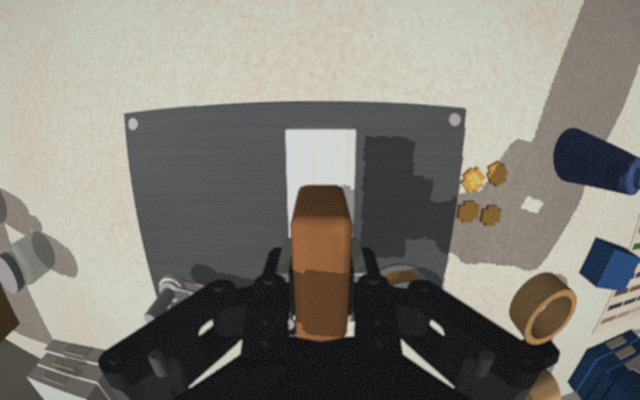

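```bash
python3 -m inch '[[1,0,-0.03,0,0],[1,0.001,-0.065,0,0],[1,0.002,-0.1,0,0],[1,0.003,-0.135,0,0],[1,0.003,-0.17,0,0]]'
python3 -m inch '[[1,0,-0.035,0,0],[1,0.001,-0.07,0,0],[1,0.002,-0.105,0,0],[1,0.002,-0.13,0.01,0],[1,0.002,-0.13,0.03,0]]'
python3 -m inch '[[1,0,0,0.035,0],[1,0,0,0.055,0],[1,0,0,0.067,0],[1,0,0,0.067,0]]'
python3 -c "
from h import *
go(*w(-.05,-.27),.036,94.65)"
```

```text
time: 9.93
eef_pos: [0.5234, -0.1232, 0.1449]
tcp_rot: [-0.042, 0.999, 0.001, -0.001]
contact_force: [1.3, -0.1, -3.7]
opening: 0.273
finger_force: 70.2
time: 10.35
eef_pos: [0.5351, -0.258, 0.1183]
tcp_rot: [-0.04, 0.999, -0.003, 0.003]
contact_force: [0.7, -0.9, -2.0]
opening: 0.269
finger_force: 70.2
time: 10.68
eef_pos: [0.5303, -0.2502, 0.0446]
tcp_rot: [-0.041, 0.999, 0.003, -0.003]
contact_force: [-1.1, 1.0, -2.2]
opening: 0.274
finger_force: 70.2
t 10.68 at [ 0.5303 -0.2502  0.0446] psi 94.7 SHIFT [ 0.0002 -0.0071  0.0086] TURN 0.1 F [-1.1  1.  -2.2] open 0.274 grip 70.18667221069336
```

```bash
python3 -m inch '[[1,0,0,0.002,0],[1,0,0,0.005,0],[1,0,0,0.007,0],[1,0,0,0.008,0],[1,0,0,0.008,0]]'
python3 -m inch '[[1,0,0,0.001,0],[1,0,0,0.001,0],[0.6,0,0,0.001,0],[0.4,0,0,0,0],[0,0,0,0,0]]' 30
python3 -m inch '[[0,0,0,0,0],[0,0,0,0,0],[0,0,0,0,0],[0,0,0,0,0]]'
python3 -c "
from h import *
go(*w(-.05,-.27),.17,94.65)"
```

```text
time: 11.1
eef_pos: [0.5333, -0.2532, 0.0422]
tcp_rot: [-0.041, 0.999, -0.0, 0.001]
contact_force: [0.3, 0.2, -3.2]
opening: 0.271
finger_force: 70.2
time: 11.52
eef_pos: [0.5334, -0.2534, 0.0423]
tcp_rot: [-0.041, 0.999, -0.001, 0.001]
contact_force: [-0.7, -0.1, -0.1]
opening: 0.669
finger_force: 0.0
time: 11.85
eef_pos: [0.5328, -0.253, 0.0414]
tcp_rot: [-0.041, 0.999, -0.0, 0.0]
contact_force: [0.7, -0.6, -0.8]
opening: 1.0
finger_force: 0.0
t 11.85 at [ 0.5328 -0.253   0.0414] psi 94.7 SHIFT [ 0.0026 -0.004  -0.1286] TURN 0.1 F [ 0.7 -0.6 -0.8] open 1.0 grip 0.0
```

```bash
python3 -m inch '[[0,0,0,-0.015,0],[0,0,0,-0.04,0],[0,0,0,-0.075,0],[0,0,0,-0.11,0],[0,0,0,-0.13,6]]'
python3 - <<'E'
from wc import *
p=ctrl.read_camera("side");X=cloud(p); hsv=cv2.cvtColor(p["pixels"],cv2.COLOR_RGB2HSV)
m=(abs(X[...,0]-.53)<.1)&(abs(X[...,1]+.26)<.07)&(hsv[...,1]>110)&(hsv[...,0]<25)
print(m.sum(),cv2.minAreaRect(X[m&(X[...,2]>.06)][:,:2].astype(np.float32)),X[m][:,2].max())
for r in ctrl.tip_of("finger_post",p)[:2]: print(r,onplane(p,r["at"],.079))
go(.6215,-.097,.17,-5.35)
E
python3 -m inch '[[0,0,0,0,7],[0,0,0,0,14],[0,0,0,0,21],[0,0,0,0,28],[0,0,0,0,35]]'
python3 -c "
from h import *
go(.6215,-.097,.17,-5.35)"
```

```text
time: 12.27
eef_pos: [0.5342, -0.2539, 0.1758]
tcp_rot: [0.012, 1.0, -0.002, 0.002]
contact_force: [-0.4, -1.3, 1.1]
opening: 0.999
finger_force: 0.0
293 ((0.5325366258621216, -0.2544463574886322), (0.05980685353279114, 0.024028386920690536), 3.0829367637634277) 0.07643711026258504
{'at': [336.2, 218.4], 'score': 0.53} [ 0.62719687 -0.08754944  0.079     ]
t 12.37 at [ 0.5354 -0.2547  0.1772] psi 88.6 SHIFT [-0.0822  0.1597  0.0069] TURN 94.0 F [-0.1  0.3  0.1] open 1.0 grip 0.0
time: 12.78
eef_pos: [0.532, -0.2524, 0.1694]
tcp_rot: [0.314, 0.949, 0.0, -0.001]
contact_force: [0.5, -0.3, 0.2]
opening: 1.0
finger_force: 0.0
t 12.78 at [ 0.532  -0.2524  0.1694] psi 53.4 SHIFT [ 0.0207  0.1782 -0.0005] TURN 58.8 F [ 0.5 -0.3  0.2] open 1.0 grip 0.0
```

```bash
python3 -m inch '[[0,0.002,0.02,0,7],[0,0.004,0.04,0,14],[0,0.006,0.06,0,21],[0,0.01,0.08,0,28],[0,0.012,0.1,0,35]]'
python3 -c "
from h import *
go(.6215,-.097,.17,-5.35)"
```

```text
time: 13.2
eef_pos: [0.5816, -0.164, 0.1693]
tcp_rot: [0.585, 0.811, -0.0, -0.002]
contact_force: [0.4, -0.3, 1.0]
opening: 1.0
finger_force: 0.0
t 13.2 at [ 0.5816 -0.164   0.1693] psi 18.4 SHIFT [ 0.0509  0.059  -0.0007] TURN 23.8 F [ 0.4 -0.3  1. ] open 1.0 grip 0.0
```

```bash
python3 -m inch '[[0,0.013,0.015,0,6],[0,0.026,0.03,0,12],[0,0.039,0.045,0,18],[0,0.051,0.059,0,23.8],[0,0.051,0.059,0,23.8]]'
python3 -m inch '[[0,0,0,0,0],[0,0,0,0,0]]'
python3 - <<'E'
from wc import *
p,pl=look("w5")
for n,z in (("finger_post",.079),("pivot_axis",.038)):
  for r in ctrl.tip_of(n,p)[:1]: print(n,round(r["score"],2),np.round(r["at"]),pl(r["at"],z).round(4))
go(.6215,-.097,.063,-5.35)
E
```

```text
time: 13.62
eef_pos: [0.6221, -0.0951, 0.1694]
tcp_rot: [0.737, 0.675, -0.0, -0.001]
contact_force: [0.3, 0.5, -0.1]
opening: 0.996
finger_force: 0.0
time: 13.78
eef_pos: [0.6211, -0.0982, 0.17]
tcp_rot: [0.737, 0.676, -0.001, -0.001]
contact_force: [-0.2, 0.3, 0.5]
opening: 0.997
finger_force: 0.0
finger_post 0.63 [318. 199.] [ 0.6176 -0.0992  0.079 ]
pivot_axis 0.88 [320.  53.] [0.6292 0.0203 0.038 ]
t 13.93 at [ 0.6213 -0.0988  0.1709] psi -5.1 SHIFT [1.900e-03 1.000e-04 1.079e-01] TURN 0.2 F [-1.1  0.2 -0.3] open 1.003 grip 0.0
```

View pics/w5.png

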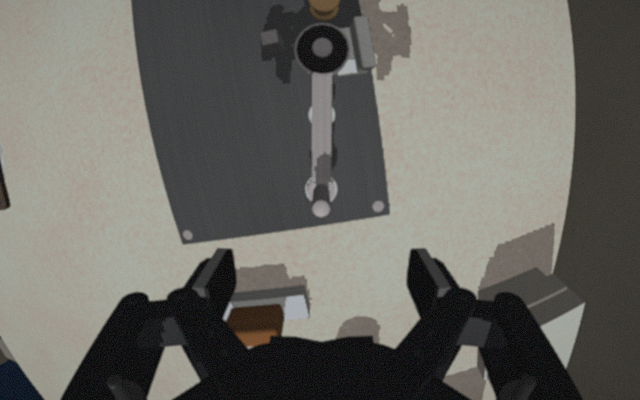

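```bash
python3 -m inch '[[0,0.001,0,0.03,0],[0,0.001,0,0.065,0],[0,0.001,0,0.095,0],[0,0.001,0,0.107,0],[0,0.001,0,0.107,0]]'
python3 -m inch '[[0.5,0,0,0,0],[0.7,0,0,0,0],[0.85,0,0,0,0],[0.95,0,0,0,0],[1,0,0,0,0]]' 60
python3 -m inch '[[1,0,0,0,0],[1,0,0,0,0],[1,0,0,0,0],[1,0,0,0,0]]' 80
python3 - <<'E'
from h import *
s=ctrl.get_state(); c=s["eef_pos"][:2]; print(c)
P=w(.075,0); r=c-P; print("radius",np.hypot(*r),"angle",np.degrees(np.arctan2(r[1],r[0]))-YAW)
M=R.from_quat(s["tcp_rot"]).as_matrix()[:2]
th0=np.arctan2(r[1],r[0])
for d in range(0,95,6):
    t=th0-np.radians(d); q=P+np.hypot(*r)*np.array([np.cos(t),np.sin(t)])
    print(d,((q-c)@M)[:2].round(4))
go(*c,.063,-5.35)
E
```

```text
time: 14.35
eef_pos: [0.6188, -0.0967, 0.0601]
tcp_rot: [0.738, 0.675, -0.002, -0.004]
contact_force: [-0.8, 0.5, -0.4]
opening: 1.001
finger_force: 0.0
time: 14.77
eef_pos: [0.6229, -0.0973, 0.066]
tcp_rot: [0.738, 0.675, 0.001, 0.001]
contact_force: [-0.5, 0.5, -0.6]
opening: 0.3
finger_force: 0.0
time: 15.1
eef_pos: [0.621, -0.0971, 0.0657]
tcp_rot: [0.738, 0.675, -0.001, -0.001]
contact_force: [-6.1, -0.4, 6.6]
opening: 0.14
finger_force: 77.8
[ 0.62102638 -0.09711441]
radius 0.1198200247204027 angle -100.50681253768758
0 [0. 0.]
6 [ 0.0008 -0.0125]
12 [ 0.003  -0.0249]
18 [ 0.0064 -0.0369]
24 [ 0.011  -0.0486]
30 [ 0.0169 -0.0597]
36 [ 0.0238 -0.0701]
42 [ 0.0319 -0.0797]
48 [ 0.0409 -0.0885]
54 [ 0.0507 -0.0963]
60 [ 0.0613 -0.1029]
66 [ 0.0726 -0.1085]
72 [ 0.0843 -0.1128]
78 [ 0.0965 -0.1159]
84 [ 0.1089 -0.1177]
90 [ 0.1214 -0.1182]
t 15.1 at [ 0.621  -0.0971  0.0657] psi -5.1 SHIFT [0.     0.     0.0027] TURN 0.3 F [-6.1 -0.4  6.6] open 0.14 grip 77.84965395927429
```

```bash
python3 -m inch '[[1,0.0008,-0.0125,0,6],[1,0.003,-0.025,0,12],[1,0.0064,-0.037,0,18],[1,0.011,-0.0486,0,24],[1,0.0169,-0.0597,0,30]]'
cat > chk.py <<'E'
from h import *
s=ctrl.get_state(); P=w(.075,0); r=s["eef_pos"][:2]-P
print("radius",np.hypot(*r).round(4),"cw from winder x",YAW-np.degrees(np.arctan2(r[1],r[0])))
go(*w(.075-.119,.0125),s["eef_pos"][2],-91.3)
E
python3 chk.py
```

```text
time: 15.52
eef_pos: [0.5645, -0.0766, 0.0659]
tcp_rot: [0.888, 0.459, 0.0, 0.002]
contact_force: [0.6, -4.7, 2.2]
opening: 0.142
finger_force: 78.9
radius 0.1203 cw from winder x 129.51943523078384
t 15.52 at [ 0.5645 -0.0766  0.0659] psi -35.3 SHIFT [ 0.0534 -0.1002 -0.0005] TURN 56.0 F [ 0.6 -4.7  2.2] open 0.142 grip 78.8798725605011
```

```bash
python3 -m inch '[[1,0.0008,-0.0125,0,6],[1,0.003,-0.025,0,12],[1,0.0064,-0.037,0,18],[1,0.011,-0.0486,0,24],[1,0.0169,-0.0597,0,30]]'
python3 chk.py
```

```text
time: 15.93
eef_pos: [0.5242, -0.029, 0.0658]
tcp_rot: [0.977, 0.214, -0.001, 0.002]
contact_force: [-4.8, -9.2, 4.3]
opening: 0.139
finger_force: 79.3
radius 0.1204 cw from winder x 159.5533405575995
t 15.93 at [ 0.5242 -0.029   0.0658] psi -65.3 SHIFT [ 0.0129 -0.0534 -0.0003] TURN 26.0 F [-4.8 -9.2  4.3] open 0.139 grip 79.29579019546509
```

```bash
python3 -m inch '[[1,0.0008,-0.0125,0,6],[1,0.003,-0.025,0,12],[1,0.0064,-0.037,0,18],[1,0.01,-0.046,0,22.5],[1,0.0125,-0.053,0,26.2]]'
python3 -m inch '[[1,0,-0.001,0,0],[1,0,-0.0015,0,0],[1,0,-0.0015,0,0],[1,0,-0.0015,0,0]]'
python3 chk.py
```

```text
time: 16.35
eef_pos: [0.5131, 0.0251, 0.0657]
tcp_rot: [1.0, -0.012, -0.001, 0.002]
contact_force: [-6.4, -17.1, 5.3]
opening: 0.143
finger_force: 79.7
time: 16.68
eef_pos: [0.513, 0.0247, 0.0657]
tcp_rot: [1.0, -0.01, -0.002, 0.004]
contact_force: [-7.5, -12.1, 7.8]
opening: 0.14
finger_force: 80.0
radius 0.1202 cw from winder x -174.1050963390327
t 16.68 at [0.513  0.0247 0.0657] psi -91.2 SHIFT [ 0.0006 -0.0002 -0.    ] TURN 0.1 F [ -7.5 -12.1   7.8] open 0.14 grip 79.97363805770874
```

```bash
python3 -m inch '[[1,0,0,0,0],[1,0,0,0,0],[1,0,0,0,0],[1,0,0,0,0],[1,0,0,0,0]]'
python3 - <<'E'
from h import *
exec(open("chk.py").read())
p=ctrl.read_camera("scene")
for r in ctrl.tip_of("chip0",p)[:4]: print(round(r["score"],2),onplane(p,r["at"],0).round(3))
save(p,"end")
E
```

```text
time: 17.1
eef_pos: [0.5131, 0.0247, 0.0657]
tcp_rot: [1.0, -0.01, -0.002, 0.003]
contact_force: [-7.7, -13.0, 6.9]
opening: 0.143
finger_force: 80.0
radius 0.1202 cw from winder x -174.11224653878622
t 17.1 at [0.5131 0.0247 0.0657] psi -91.2 SHIFT [ 0.0006 -0.0002 -0.    ] TURN 0.1 F [ -7.7 -13.    6.9] open 0.143 grip 79.96941804885864
0.61 [0.532 0.245 0.   ]
0.6 [0.498 0.209 0.   ]
0.38 [0.522 0.198 0.   ]
```

View pics/end.png

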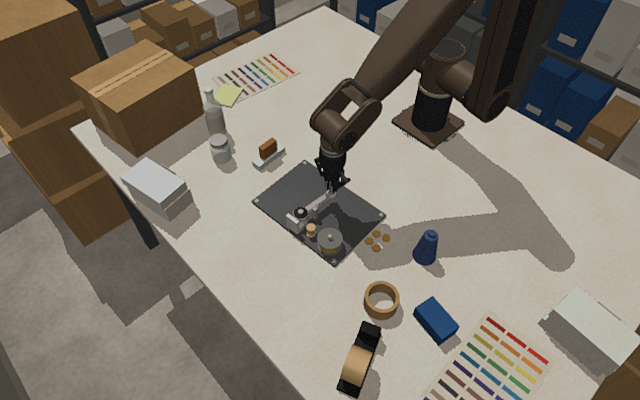

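The end picture shows the arm held at its stop near (325,190). The four chips are on the counter near (377,240), and the scraper stands at (268,155), clear of the plate.

```bash
python3 -c "
from plant import ctrl
print(ctrl.sign_off())"
```

```text
the job is handed in; nothing more can be done
None
```

The job is handed in: all four chips are off the plate on the counter, the scraper is standing on the counter clear of the plate, and the fingers are holding the tension arm at its stop. The hand-in call returned no verdict.

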